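Mesh a chain sprocket on a splined shaft and hold it against its spring

ROBOT

A 6-joint arm with a two-finger parallel gripper is mounted at the origin on the work surface; the furniture and walls round the work are solid. World frame = base frame: x ahead of the robot, y to its left, z up, the work surface at z = 0. Lengths are in m, angles in degrees, forces in N, time in s.
With the tool pointing down it reaches from about 0.25 to 0.725 m from the base axis. Payload 9.7 kg.
Tool frame: the origin (TCP) lies between the finger pads; the fingertips stand bot.tcp_to_tips ahead of it and the grasp point (between the pads) lies 11 mm behind it (bot.tcp_to_tips is the distance from the TCP to the fingertips, in m); z points along the fingers, y is the line along which they close (so a half turn about z gives the same grasp; the last joint's range is limited). The gripper opens to 85 mm and grips with 20 to 120 N. Pads are 22 mm wide; open, the fingers measure 114 mm over their backs; the gripper's body (76 mm by 85 mm) begins 54 mm behind the grasp point. The pads swing forward as they close: fully open they stand 13 mm farther back than shut.
Start: joints at [-68.182, 4.979, 10.078, 95.1, 0, 90], TCP at [0.204, -0.511, 0.239] pointing down, gripper open.
Joint ranges: [-179.16, 179.16], [-48.56, 103.87], [-65.8, 70.77], [-126.05, 130.52], [-82.76, 87.17], [-180, 180]. Speed limits (degrees/s): [127.2, 127.2, 147.25, 180, 180, 180].

INTERFACE

Orientations are given as [roll, pitch, yaw] about the fixed x, y, z axes, in that order (R = Rz(yaw) Ry(pitch) Rx(roll)).
In Python, from workcell import bot gives the robot as it stands. The module is installed in compiled form; this text tells all that it offers.
- The arm moves only by the tool carry_out, never from a script. Its arguments are lists of equal length, an entry for each row: "linear": the shift along the world's x, y, z normalised to -1 to 1, where 1 is 2 cm, a list of three; "rotation": the turn, a rotation vector about the world's x, y, z normalised to -1 to 1, where 1 is 8 degrees, a list of three; "grip": the closure, from -1 (fully open) to 1 (shut). In form: {"linear": [[tx, ty, tz], ...], "rotation": [[rx, ry, rz], ...], "grip": [grip, ...]}. A call has 1 to 12 rows; each row shifts and turns the commanded pose from where the row before left it; what a row does not reach is not made up. A row lasts 1/10 s, in which the tool goes at most 50 mm and 8.59 degrees, less where a joint would pass 70% of its speed; a pose out of reach is approached as far as the arm can. A call with a number of a shift or a turn outside -1 to 1 is refused whole. A call with a gripper value outside its range is refused whole. The fingers move at their own pace and stop on an object; "grip_force" is the grip in N (left out, the last holds). Time passes only in rows, so rows that do not move let the fingers close. It gives the time, the measured TCP pose, the force, the opening and the grip force at its end, in the units of the state.
- bot.get_obs(): the state, without advancing time (a new reading comes with each control period).
- bot.camera(name): name is "scene" or "side" or "wrist"; returns the picture (420x560x3 uint8, blue, green, red); there is no depth.
- bot.camera_model(name): a dict with "fx", "fy", "cx", "cy" (pixels), "distortion" ([k1, k2, p1, p2, k3] as OpenCV has them; the pictures are not rectified), "camera_from_world" (4x4, takes a point from world to camera coordinates). Camera axes: x right, y up, looking along -z (the intrinsics and any distortion apply to the point x, -y, -z); pixel columns grow to the right and rows downward; lengths in m; the calibration is good to about 2 mm. A picture is of the moment at which its call begins: read the wrist's pose just before it. camera_model takes no time and is no camera call; for the wrist camera it gives the pose at the moment of the call.
- bot.job_done(): hands the job in; it is judged then, once.
The state is a dict: "time": time; "q": joint angles; "qd": joint speeds; "joint_efforts": joint torques, N m; "ee_pos": TCP position; "tcp_rot": TCP orientation; "wrist_force": force on the tool from outside, world axes, zero at the start; "torque": the same for the moment, N m; "opening": finger opening in m; "grasp_force": force on a finger pad.
Only numpy, scipy, OpenCV 4.12 (cv2) and the standard library are available. Lean on these libraries where they do the work, as an engineer would, in place of code of your own. Each camera call takes 0.05 s, during which the arm holds its last target. There are 200 camera calls.

TASK

Fit the chain sprocket, hub upward, onto the upright splined output shaft of the gearmotor: set it over the plain nose of the shaft, turn it without forcing it until its splines mesh, and slide it down onto the sprung washer. Then press it down against the spring until the circlip groove of the shaft is clear above the hub, and finish while holding it pressed there, so that somebody can snap the circlip in. Leave the other things on the bench where they are.

Things in the scene. Friction and masses are not known exactly. Their poses are not given: they have to be found in the camera images.
- sprocket: Loose bare-steel chain sprocket lying flat on the bench, hub upward; 0.25 to 0.42 kg. Toothed plate 71 mm across and 7 mm thick at the bottom, above it a plain round hub 40 mm in diameter; 34 mm high in all. Origin: centre of the underside, on the bore's axis; z up through the hub; +x through the middle of one of the six slots in the bore.
- hub_top (a point): Centre of the hub's top face, 34 mm above the sprocket's origin, same axes. The bore goes right through: round, 22 mm across, with six slots for the shaft's keys, each 8 mm wide, 30 mm from slot end to slot end across the bore, one on the +x axis, the rest every 60 degrees.
- shaft_nose (a point): Top centre of the gearmotor's vertical output shaft, 156 mm above the bench; z up. Downward: a plain nose 19 mm thick, tip chamfered, for 10 mm; then six keys (splines) 6 mm wide, 28 mm across, on a 20 mm core, for 50 mm down to the housing. One key on this +x axis, the rest every 60 degrees. The shaft stands at any angle; the worm keeps it from turning.
- groove (a point): On the shaft's axis at the lower edge of the circlip groove, which runs round the keys: 17.5 mm below shaft_nose, same axes; the groove is 2.5 mm high. The sprocket meshes when its x axis and the shaft's differ by a multiple of 60 degrees (play about 4 degrees either way); otherwise it rests on the keys' top ends, 10 mm below the tip of the nose.
- thrust_washer (a joint): Sprung washer, 44 mm across, round the foot of the shaft: travel in m, 0 when up (its top then 47 mm below shaft_nose), 0.009 at its lower stop. It pushes up with 4 N at 0 and 1 N more per mm, so the sprocket's weight hardly moves it and the hub covers the groove; 4.5 mm down, the hub's top is level with the groove's lower edge. Let go, it rises again.
- gearmotor: Fixed aluminium worm reducer with a dark motor, bolted to a plywood board 110 x 245 mm. Origin under the shaft's axis, on the bench; the motor extends 157 mm along its +y axis, the board 70 mm along -y. The housing's flat top is 96 mm above the bench; the motor's small terminal box is no higher.
- tape_measure: Bystander: yellow tape measure standing on the bench, 36 x 82 x 67 mm. Origin under its centre.
- screwdriver: Bystander: screwdriver lying on the bench, 212 mm long, 30 mm high. Origin under its middle.
- screw_jar: Bystander: jar of screws with a lid, standing on the bench, 68 mm across, 92 mm high. Origin under its centre.
- circlip: Bystander: the small dark open circlip, 36 mm across, 2 mm thick, lying on the bench, that somebody else will fit. Origin under its centre.

How it is judged (in metres and radians):
On the way:
1. the sprocket is on the shaft, hub up, its splines meshed (at least 10 mm down over the keys) (z of sprocket in the frame of shaft_nose below -0.02 m and horizontal distance between sprocket and shaft_nose below 0.003 m and angle between sprocket's own z axis and vertical below 0.12 rad), for 0.1 s.
At the end, for the whole second after the job is handed in: Through the last second the robot holds the sprocket (force over 2 N), hub up and still on the shaft (axes within 2.5 mm, tilt under 5 degrees), washer pressed down over 4 mm and the hub's top below the lower edge of the circlip groove, so that the groove is clear (z of hub_top in the frame of groove below 0 m and value of joint thrust_washer above 0.004 m and horizontal distance between sprocket and shaft_nose below 0.0025 m and angle between sprocket's own z axis and vertical below 0.09 rad and linear speed of sprocket below 0.02 m/s and contact force between any of the fingers, the arm and sprocket above 2 N); the arm keeps its last pose, push and grip.
It fails at once if the sprocket was rammed or forced onto the shaft (over 90 N between them) (contact force between sprocket and gearmotor above 90 N).
It fails at once if a bystander was disturbed (moved over 30 mm) (distance of any of tape_measure, screwdriver, screw_jar, circlip from where it was at the start of the episode above 0.03 m).
It also fails if it takes over 48 s, if anything falls off the work surface, if the arm or the gripper's body presses on something with over 40 N, if the wrist force passes 120 N, or if a joint passes its speed limit or range.

## Working session

There is one attempt and no reset: what is moved stays moved. The work goes in short steps, Python scripts to look and compute and a tool call to move; the robot and the scene stay as the last step left them, time stands still between calls to the robot, and variables do not carry over. Pictures are saved under pics/ and viewed, at most 13 in all, crops included, and the job is handed in when it is done.

Besides the shell and the picture viewer there is one more tool, called after "Request:" as name(argument=value, ...), one argument or row to a line, values as JSON. carry_out: Moves the arm, as the interface text tells. Its arguments: {"type":"object","properties":{"linear":{"type":"array","items":{"type":"array","items":{"type":"number"}}},"rotation":{"type":"array","items":{"type":"array","items":{"type":"number"}}},"grip":{"type":"array","items":{"type":"number"}},"grip_force":{"type":"number"}},"required":["linear","rotation","grip"]}

```bash
mkdir -p pics; python3 - <<'E'
from workcell import bot
import cv2,numpy as np
o=bot.get_obs();print(o, bot.tcp_to_tips)
for n in("scene","side","wrist"):
    m=bot.camera_model(n);im=bot.camera(n);cv2.imwrite(f"pics/{n}0.png",im)
    print(n,{k:np.round(m[k],4).tolist() for k in m})
a=[cv2.imread(f"pics/{n}0.png") for n in("scene","side","wrist")]
E
```

```text
{'time': 0.0, 'q': array([-6.81811722e+01,  5.01104795e+00,  1.00325270e+01,  9.50987423e+01,
       -2.61434244e-04,  9.00002954e+01]), 'qd': array([-0.00742983,  0.04916373, -0.01322327, -0.08427373, -0.07254198,
        0.11874428]), 'joint_efforts': array([ 3.10626899e-05, -5.20400906e+01,  4.64795709e+01,  1.66955462e-02,
       -6.55769804e-05, -9.64848510e-06]), 'ee_pos': array([ 0.20433558, -0.51039231,  0.2385663 ]), 'tcp_rot': array([-1.79922737e+02,  2.61832416e-04,  2.18185327e+01]), 'wrist_force': array([ 0.24790629, -0.30633513,  0.90254642]), 'torque': array([-0.01432675,  0.04449709, -0.02900141]), 'grasp_force': 0.0, 'opening': 0.08517592382813786} 0.008
scene {'fx': 413.1116, 'fy': 413.1116, 'cx': 274.2484, 'cy': 213.3311, 'distortion': [-0.0899, 0.0, 0.0, 0.0, 0.0], 'camera_from_world': [[0.9196, 0.3928, 0.0026, -0.3712], [-0.3021, 0.7031, 0.6438, 0.0599], [0.251, -0.5928, 0.7652, -1.4287], [0.0, 0.0, 0.0, 1.0]]}
side {'fx': 437.5228, 'fy': 437.5228, 'cx': 279.2008, 'cy': 216.101, 'distortion': [0.0115, 0.0, 0.0, 0.0, 0.0], 'camera_from_world': [[0.9949, -0.1006, -0.0125, -0.3865], [0.0458, 0.3368, 0.9405, -0.1449], [-0.0904, -0.9362, 0.3397, -1.2209], [0.0, 0.0, 0.0, 1.0]]}
wrist {'fx': 310.066, 'fy': 310.066, 'cx': 277.1448, 'cy': 212.5116, 'distortion': [-0.0106, 0.0, 0.0, 0.0, 0.0], 'camera_from_world': [[0.3716, -0.9284, -0.0009, -0.5498], [0.8874, 0.3555, -0.2934, 0.038], [0.2727, 0.1082, 0.956, -0.3802], [0.0, 0.0, 0.0, 1.0]]}
```

View pics/scene0.png

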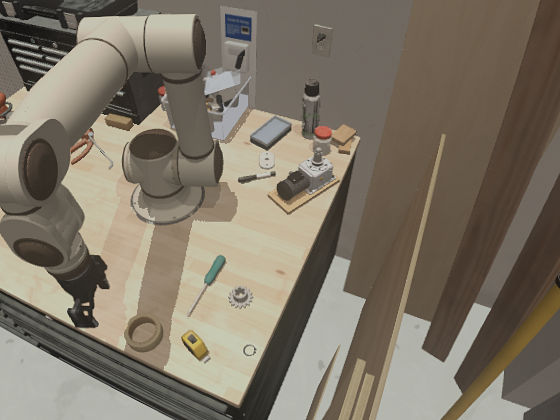

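View pics/side0.png

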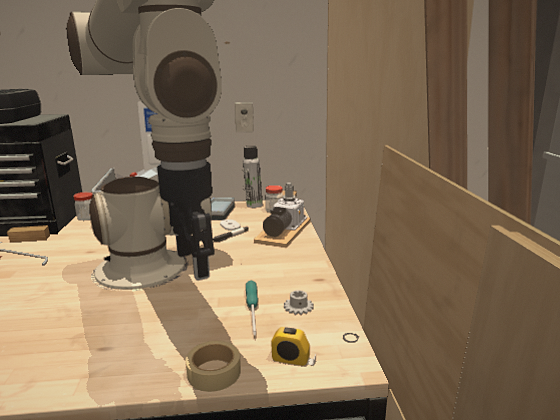

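The scene camera shows the sprocket near (240,296) and the shaft nose near (318,155). In the side view they are near (298,300) and (289,184). I'll zoom on both.

```bash
cat > h.py <<'E'
import cv2,numpy as np
from workcell import bot
def D(m): return np.array(m["distortion"],float)
def K(m): return np.array([[m["fx"],0,m["cx"]],[0,m["fy"],m["cy"]],[0,0,1.]])
F=np.diag([1.,-1,-1])
def proj(m,P):
    T=np.array(m["camera_from_world"]);P=np.atleast_2d(P)
    c=(P@T[:3,:3].T+T[:3,3])@F
    return cv2.projectPoints(c.reshape(-1,1,3),np.zeros(3),np.zeros(3),K(m),D(m))[0].reshape(-1,2)
def ray(m,uv):
    T=np.array(m["camera_from_world"]);R=T[:3,:3]
    p=cv2.undistortPoints(np.array([[uv]],float),K(m),D(m))[0,0]
    return -R.T@T[:3,3], R.T@(F@np.array([p[0],p[1],1]))
def onz(m,uv,z):
    o,d=ray(m,uv);return o+d*(z-o[2])/d[2]
def crop(im,u,v,w,h,s): return cv2.resize(im[int(v-h/2):int(v+h/2),int(u-w/2):int(u+w/2)],None,fx=s,fy=s,interpolation=cv2.INTER_CUBIC)
E
python3 - <<'E'
from h import *
ms,md=bot.camera_model("scene"),bot.camera_model("side")
print("sprocket hub", onz(ms,(240,293),.034),onz(md,(298,294),.034))
print("nose",onz(ms,(318,153),.156),onz(md,(289,183),.156))
print("circlip",onz(ms,(249,350),0),"tape",onz(ms,(195,345),.03), "driver",onz(ms,(214,268),.015),onz(ms,(190,312),0),"jar",onz(ms,(322,132),.092))
s=cv2.imread("pics/scene0.png");d=cv2.imread("pics/side0.png")
a=np.hstack([crop(s,240,296,50,40,8),crop(s,312,170,50,40,8)]);b=np.hstack([crop(d,298,300,50,40,8),crop(d,289,196,50,40,8)])
cv2.imwrite("pics/z1.png",cv2.resize(np.vstack([a,b]),(750,600)))
E
```

```text
sprocket hub [ 0.40925441 -0.25664947  0.034     ] [ 0.40691103 -0.25328182  0.034     ]
nose [0.45305098 0.24605357 0.156     ] [0.44938659 0.2595249  0.156     ]
circlip [ 0.49544608 -0.38426768  0.        ] tape [ 0.3681378  -0.43831714  0.03      ] driver [ 0.2956569  -0.20291245  0.015     ] [ 0.29687175 -0.35066929  0.        ] jar [0.40981764 0.43185683 0.092     ]
```

View pics/z1.png

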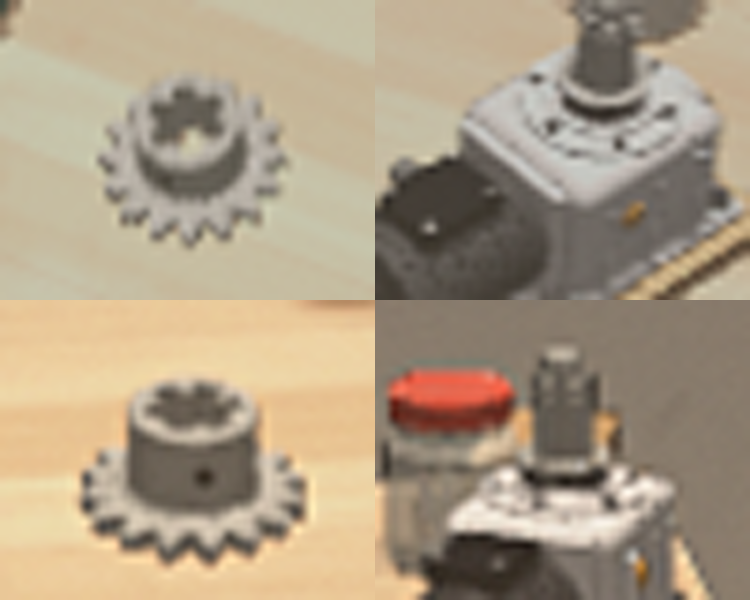

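The sprocket lies near (0.408,-0.255) and the shaft near (0.45,0.25). Next I'll get the wrist camera's offset so I can place it over each.

```bash
python3 - <<'E'
from h import *
from scipy.spatial.transform import Rotation as Ro
m=bot.camera_model("wrist");o=bot.get_obs();T=np.array(m["camera_from_world"])
c=-T[:3,:3].T@T[:3,3];R=Ro.from_euler("xyz",o["tcp_rot"],degrees=True)
print(c-o["ee_pos"],"tool:",R.inv().apply(c-o["ee_pos"]),"view dir",-T[2,:3],R.inv().apply(-T[2,:3]))
print("center at z.034:",onz(m,(280,210),.034)-o["ee_pos"])
ms,md=bot.camera_model("scene"),bot.camera_model("side")
def tri(a,b):
    (o1,d1),(o2,d2)=ray(ms,a),ray(md,b)
    s=np.linalg.lstsq(np.c_[d1,-d2],o2-o1,rcond=None)[0];p,q=o1+s[0]*d1,o2+s[1]*d2;return (p+q)/2,np.linalg.norm(p-q)
# crops: 750/800 scale => 7.5 px per px ; cols 25 px half, rows 20 half
f=lambda cu,cv,x,y:(cu-25+x/7.5,cv-20+y/7.5)
print(tri(f(240,296,193,115),f(298,300,193,412-300)))
print(tri(f(312,170,606-375,5),f(289,196,565-375,352-300)))
E
```

```text
[0.06993292 0.02764944 0.1354375 ] tool: [ 0.07519908  0.00017351 -0.13543814] view dir [-0.2726376  -0.10838161 -0.95599277] [-2.93384637e-01  3.25439549e-04  9.55994429e-01]
center at z.034: [-0.02306923 -0.01283112 -0.20472219]
(array([ 0.40839297, -0.24958626,  0.02983521]), np.float64(0.001747853892229117))
(array([0.44957766, 0.25429818, 0.1578454 ]), np.float64(0.000675108542404753))
```

Request:
carry_out(
  linear=[
    [0.85,1,-0.2],
    [0.85,1,-0.2],
    [0.85,1,-0.2],
    [0.85,1,-0.2],
    [0.85,1,-0.2],
    [0.85,1,-0.2],
    [0.85,1,-0.2],
    [0.85,1,-0.2],
    [0.85,1,-0.2],
    [0.85,1,-0.2],
    [0.85,1,-0.2],
    [0.85,1,-0.2],
  ],
  rotation=[
    [0,0,0],
    [0,0,0],
    [0,0,0],
    [0,0,0],
    [0,0,0],
    [0,0,0],
    [0,0,0],
    [0,0,0],
    [0,0,0],
    [0,0,0],
    [0,0,0],
    [0,0,0],
  ],
  grip=[-1,-1,-1,-1,-1,-1,-1,-1,-1,-1,-1,-1],
)

```text
time: 1.35
ee_pos: [0.4089, -0.2696, 0.1909]
tcp_rot: [-180.0, 0.0, 21.8]
wrist_force: [0.5, -0.7, 0.3]
opening: 0.0855
grasp_force: 0.0
```

Request:
carry_out(
  linear=[
    [0.4,0.8,0],
    [0.2,0.4,0],
    [0,0,0],
    [0,0,0],
  ],
  rotation=[
    [0,0,0],
    [0,0,0],
    [0,0,0],
    [0,0,0],
  ],
  grip=[-1,-1,-1,-1],
)

```text
time: 1.75
ee_pos: [0.4202, -0.247, 0.1914]
tcp_rot: [180.0, 0.0, 21.8]
wrist_force: [0.9, 0.3, -0.5]
opening: 0.0857
grasp_force: 0.0
```

```bash
python3 - <<'E'
from h import *
import pickle
o=bot.get_obs();m=bot.camera_model("wrist");im=bot.camera("wrist")
pickle.dump((o,m,im),open("w1.pkl","wb"))
p=proj(m,[.408,-.252,.034])[0];print(o["time"],o["ee_pos"],o["tcp_rot"],p)
cv2.imwrite("pics/w1.png",im)
E
```

```text
1.75 [ 0.4202133  -0.24697949  0.19135156] [1.79987268e+02 7.09879953e-03 2.18215827e+01] [276.96490432 211.0868354 ]
```

View pics/w1.png

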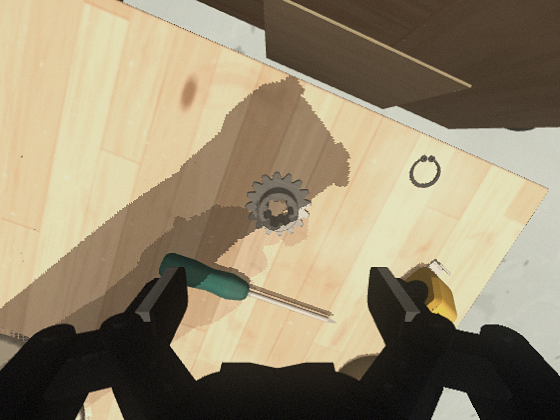

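The sprocket's hub sits at about (278,207), partly in the arm's shadow. The driver is at (210,275), the tape at (430,295) and the circlip at (425,170). I'll measure the sprocket on a view rectified at the hub plane.

```bash
cat >> h.py <<'E'
def rect(m,im,c,z,half=.03,n=480):
    # top-down ortho: +x right, +y up, n px
    g=np.linspace(-half,half,n);X,Y=np.meshgrid(c[0]+g,c[1]-g)
    P=np.c_[X.ravel(),Y.ravel(),np.full(X.size,z)]
    uv=proj(m,P).astype(np.float32).reshape(n,n,2)
    return cv2.remap(im,uv[...,0],uv[...,1],cv2.INTER_CUBIC)
E
python3 - <<'E'
from h import *
import pickle
o,m,im=pickle.load(open("w1.pkl","rb"))
a=rect(m,im,(.408,-.252),.034,.03,400);b=rect(m,im,(.408,-.252),.007,.042,400)
for i in(a,b):
    pass
g=lambda i:cv2.convertScaleAbs(cv2.LUT(i,(np.linspace(0,1,256)**.6*255).astype(np.uint8)))
cv2.imwrite("pics/r1.png",np.hstack([g(a),g(b)]))
E
```

```text
(no output)
```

View pics/r1.png

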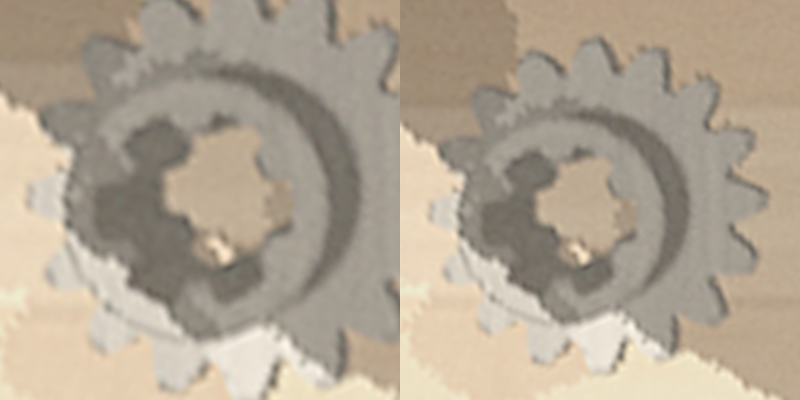

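Request:
carry_out(
  linear=[
    [0.07,1,0.3],
    [0.07,1,0.3],
    [0.07,1,0.3],
    [0.07,1,0.3],
    [0.07,1,0.3],
    [0.07,1,0.3],
    [0.07,1,0.3],
    [0.07,1,0.3],
    [0.07,1,0.3],
    [0.07,1,0.3],
    [0.07,1,0.3],
    [0.07,1,0.3],
  ],
  rotation=[
    [0,0,0],
    [0,0,0],
    [0,0,0],
    [0,0,0],
    [0,0,0],
    [0,0,0],
    [0,0,0],
    [0,0,0],
    [0,0,0],
    [0,0,0],
    [0,0,0],
    [0,0,0],
  ],
  grip=[-1,-1,-1,-1,-1,-1,-1,-1,-1,-1,-1,-1],
)

```text
time: 3.0
ee_pos: [0.4372, -0.0067, 0.2637]
tcp_rot: [180.0, -0.0, 21.7]
wrist_force: [0.4, 0.1, -0.0]
opening: 0.0853
grasp_force: 0.0
```

Request:
carry_out(
  linear=[
    [0.07,1,0],
    [0.07,1,0],
    [0.07,1,0],
    [0.07,1,0],
    [0.07,1,0],
    [0.07,1,0],
    [0.07,1,0],
    [0.07,1,0],
    [0.07,1,0],
    [0.07,1,0],
    [0.07,1,0],
    [0.07,1,0],
  ],
  rotation=[
    [0,0,0],
    [0,0,0],
    [0,0,0],
    [0,0,0],
    [0,0,0],
    [0,0,0],
    [0,0,0],
    [0,0,0],
    [0,0,0],
    [0,0,0],
    [0,0,0],
    [0,0,0],
  ],
  grip=[-1,-1,-1,-1,-1,-1,-1,-1,-1,-1,-1,-1],
)

```text
time: 4.2
ee_pos: [0.4646, 0.2104, 0.2633]
tcp_rot: [-178.9, -0.0, 23.9]
wrist_force: [0.4, -0.8, 0.3]
opening: 0.0853
grasp_force: 0.0
```

Request:
carry_out(
  linear=[
    [0,0.8,0],
    [0,0.35,0],
    [0,0,0],
    [0,0,0],
  ],
  rotation=[
    [0,0,0],
    [0,0,0],
    [0,0,0],
    [0,0,0],
  ],
  grip=[-1,-1,-1,-1],
)

```text
time: 4.6
ee_pos: [0.4683, 0.2232, 0.2633]
tcp_rot: [-178.5, 0.0, 24.7]
wrist_force: [0.3, 0.7, 0.1]
opening: 0.0852
grasp_force: 0.0
```

```bash
python3 - <<'E'
from h import *
import pickle
o=bot.get_obs();m=bot.camera_model("wrist");im=bot.camera("wrist")
pickle.dump((o,m,im),open("w2.pkl","wb"))
p=proj(m,[.4496,.2543,.156])[0];print(o["time"],o["ee_pos"],o["tcp_rot"],p)
g=lambda i:cv2.LUT(i,(np.linspace(0,1,256)**.6*255).astype(np.uint8))
a=rect(m,im,(.4496,.2543),.156,.03,400);b=rect(m,im,(.4496,.2543),.146,.03,400)
cv2.imwrite("pics/w2.png",np.vstack([g(np.hstack([a,b])),cv2.resize(im,(267,200)).copy() if 0 else cv2.copyMakeBorder(cv2.resize(im,(267,200)),0,0,0,533,0)]))
E
```

```text
4.6 [0.46834448 0.22316789 0.2633302 ] [-1.78473226e+02  1.47520707e-02  2.47254684e+01] [236.60335648 217.56928821]
```

View pics/w2.png

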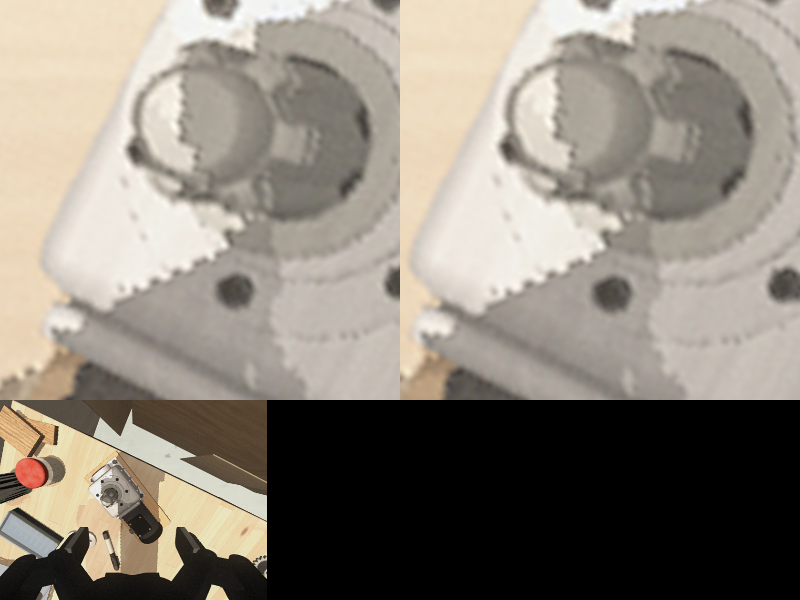

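The shaft shows clearly: nose centre at about (205,122) in the left rectified view, with one key pointing roughly +x. The arm stopped short of its target, so I'll check the joints.

```bash
python3 - <<'E'
from h import *
import pickle
for f in("w1.pkl","w2.pkl"):
    o=pickle.load(open(f,"rb"))[0];print(np.round(o["q"],1),np.round(o["qd"],2),o["ee_pos"].round(4))
o,m,im=pickle.load(open("w2.pkl","rb"))
c=np.array([.4496,.2543]); s=.06/400
print(c+np.array([205-200,200-122])*s)
E
```

```text
[-30.4  -4.3  -4.6  89.7  -0.  127.7] [-0.8   0.09  0.08 -0.03 -0.04 -0.04] [ 0.4202 -0.247   0.1914]
[ 24.7   1.3   8.9  97.6   1.5 179.9] [-0.15 -0.43 -0.17 -0.01  0.09  0.02] [0.4683 0.2232 0.2633]
[0.45035 0.266  ]
```

The last joint is at its limit (q6 = 180), so I need a larger yaw. I'll turn to about 60° and move closer.

Request:
carry_out(
  linear=[
    [-0.25,0.3,0],
    [-0.25,0.3,-0.4],
    [-0.25,0.3,-0.4],
    [-0.25,0.3,-0.4],
    [-0.25,0.3,-0.4],
    [0,0,-0.4],
    [0,0,0],
  ],
  rotation=[
    [0,0,0.9],
    [0,0,0.9],
    [0,0,0.9],
    [0,0,0.9],
    [0,0,0.8],
    [0,0,0],
    [0,0,0],
  ],
  grip=[-1,-1,-1,-1,-1,-1,-1],
)

```text
time: 5.35
ee_pos: [0.443, 0.253, 0.2224]
tcp_rot: [-178.4, 0.1, 59.8]
wrist_force: [0.3, 0.3, -0.3]
opening: 0.0854
grasp_force: 0.0
```

Request:
carry_out(
  linear=[
    [0,0,0],
    [0,0,0],
    [0,0,0],
  ],
  rotation=[
    [-0.1,-0.17,0],
    [0,0,0],
    [0,0,0],
  ],
  grip=[-1,-1,-1],
)

```text
time: 5.65
ee_pos: [0.4434, 0.2534, 0.2239]
tcp_rot: [179.9, -0.0, 59.9]
wrist_force: [0.2, 0.2, 1.0]
opening: 0.0852
grasp_force: 0.0
```

```bash
python3 - <<'E'
from h import *
import pickle
o=bot.get_obs();m=bot.camera_model("wrist");im=bot.camera("wrist")
pickle.dump((o,m,im),open("w3.pkl","wb"))
c=(.4503,.266)
print(o["time"],o["ee_pos"],o["tcp_rot"],proj(m,[*c,.156])[0])
g=lambda i:cv2.LUT(i,(np.linspace(0,1,256)**.6*255).astype(np.uint8))
cv2.imwrite("pics/w3.png",g(np.hstack([rect(m,im,c,.156,.03,400),rect(m,im,c,.146,.03,400)])))
E
```

```text
5.65 [0.44340685 0.25340968 0.22386563] [ 1.79925348e+02 -2.94701875e-02  5.98915131e+01] [275.89667085 210.11200221]
```

View pics/w3.png

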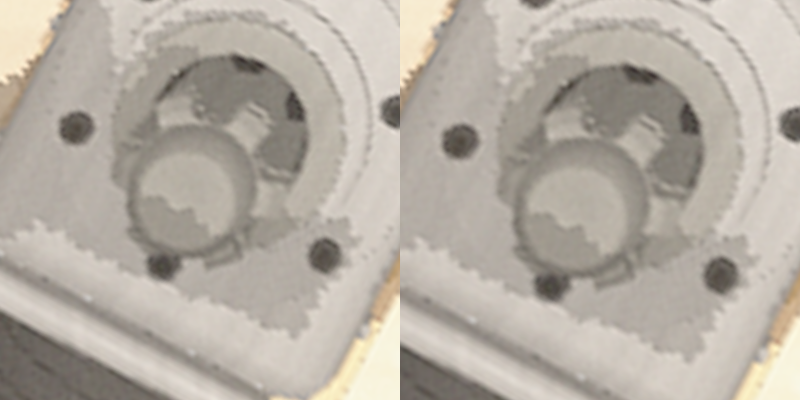

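In the rectified view the nose is at about (187,192) on the left. On the right, the key ends at z=0.146 are at (650,125), (562,113) and (670,210), so the shaft angle is about 47° mod 60. I'll refine both with an edge-template fit.

```bash
cat >> h.py <<'E'
from scipy.optimize import minimize
def gradim(im):
    g=cv2.GaussianBlur(cv2.cvtColor(im,cv2.COLOR_BGR2GRAY).astype(np.float32),(0,0),.8)
    return cv2.Sobel(g,cv2.CV_32F,1,0)/8,cv2.Sobel(g,cv2.CV_32F,0,1)/8
def samp(G,uv): return cv2.remap(G,uv[:,0].astype(np.float32).reshape(1,-1),uv[:,1].astype(np.float32).reshape(1,-1),cv2.INTER_LINEAR)[0]
def outline(w,rin,rout,angs,n=9):
    # segments of keys/slots: points and normals in part xy (key on +x and each 60)
    P=[];N=[]
    for a in angs:
        c,s=np.cos(a),np.sin(a);R=np.array([[c,-s],[s,c]])
        r=np.linspace(rin,rout,n);e=np.linspace(-w/2,w/2,n)
        for p,q in((np.c_[r,r*0+w/2],(0,1)),(np.c_[r,r*0-w/2],(0,-1)),(np.c_[e*0+rout,e],(1,0))):
            P.append(p@R.T);N.append(np.tile(R@np.array(q,float),(n,1)))
    return np.vstack(P),np.vstack(N)
def circ(r,n=120):
    t=np.arange(n)*2*np.pi/n;N=np.c_[np.cos(t),np.sin(t)];return r*N,N
def score(m,G,x,y,th,P,N,z):
    c,s=np.cos(th),np.sin(th);R=np.array([[c,-s],[s,c]])
    A=np.c_[P@R.T+[x,y],np.full(len(P),z)];B=A.copy();B[:,:2]+=N@R.T*5e-4
    u=proj(m,A);d=proj(m,B)-u;d/=np.linalg.norm(d,axis=1)[:,None]
    v=np.abs(samp(G[0],u)*d[:,0]+samp(G[1],u)*d[:,1]);return np.mean(np.minimum(v,25))
def fit(f,c,h,dth):
    best=(-1,)
    for st,n in((.0008,4),(.0002,4)):
        x0=c;b=(-1,)
        for x in x0[0]+np.arange(-n,n+1)*st:
            for y in x0[1]+np.arange(-n,n+1)*st:
                for t in x0[2]+np.radians(dth*(st/.0008)*np.arange(-6,7)):
                    s=f(x,y,t)
                    if s>b[0]: b=(s,x,y,t)
        c=b[1:]
    return b
E
cat > f1.py <<'E'
from h import *
import pickle
def shaft(files,c=(.4484,.267,np.radians(47))):
    L=[]
    for f in files:
        o,m,im=pickle.load(open(f,"rb"));T=np.array(m["camera_from_world"]);cam=-T[:3,:3].T@T[:3,3]
        L.append((m,gradim(im),np.arctan2(*(cam[:2]-c[:2])[::-1])))
    def sc(x,y,t):
        tot=0
        for m,G,az in L:
            k=[i*np.pi/3 for i in range(6) if np.cos(c[2]+i*np.pi/3-az)>np.cos(np.radians(75))]
            P,N=outline(.006,.0108,.014,k)
            tot+=score(m,G,x,y,t,P,N,.146)
        return tot/len(L)
    b=fit(sc,c,0,2.5);return b[0],b[1:3],np.degrees(b[3])
print(shaft(["w3.pkl"]));print(shaft(["w2.pkl"]));print(shaft(["w2.pkl","w3.pkl"]))
o,m,im=pickle.load(open("w1.pkl","rb"));G=gradim(im)
P,N=outline(.008,.0115,.015,[i*np.pi/3 for i in range(6)]);C,CN=circ(.020)
b=fit(lambda x,y,t:score(m,G,x,y,t,P,N,.034)+.7*score(m,G,x,y,0,C,CN,.034),(.4077,-.253,np.radians(2)),0,2.5)
print(b[0],b[1:3],np.degrees(b[3]))
E
time python3 f1.py
```

```text
(np.float64(10.873716247041369), (np.float64(0.4482), np.float64(0.2658)), np.float64(47.0))
(np.float64(11.678572016196972), (np.float64(0.4478), np.float64(0.266)), np.float64(48.25))
(np.float64(10.921371135149577), (np.float64(0.44820000000000004), np.float64(0.266)), np.float64(47.0))
20.18849746588604 (np.float64(0.40709999999999996), np.float64(-0.2538)) 2.0
real	0m9.928s
user	0m10.235s
sys	0m0.272s
```

The two shaft fits agree: (0.448,0.266) at 47.3°. The sprocket is at (0.4071,-0.2538), 2°. I'll grasp at yaw 75 and place at about 60, looking closer first.

Request:
carry_out(
  linear=[
    [-0.08,-1,0],
    [-0.08,-1,0],
    [-0.08,-1,0],
    [-0.08,-1,0],
    [-0.08,-1,0],
    [-0.08,-1,0],
    [-0.08,-1,0],
    [-0.08,-1,0],
    [-0.08,-1,0],
    [-0.08,-1,0],
    [-0.08,-1,0],
    [-0.08,-1,0],
  ],
  rotation=[
    [0,0,0.16],
    [0,0,0.16],
    [0,0,0.16],
    [0,0,0.16],
    [0,0,0.16],
    [0,0,0.16],
    [0,0,0.16],
    [0,0,0.16],
    [0,0,0.16],
    [0,0,0.16],
    [0,0,0.16],
    [0,0,0.13],
  ],
  grip=[-1,-1,-1,-1,-1,-1,-1,-1,-1,-1,-1,-1],
)

```text
time: 6.9
ee_pos: [0.4241, 0.0125, 0.2236]
tcp_rot: [179.9, 0.0, 75.1]
wrist_force: [-0.0, -0.9, 0.8]
opening: 0.085
grasp_force: 0.0
```

Request:
carry_out(
  linear=[
    [-0.08,-1,-0.5],
    [-0.08,-1,-0.5],
    [-0.08,-1,-0.5],
    [-0.08,-1,-0.5],
    [-0.08,-1,-0.5],
    [-0.08,-1,-0.5],
    [-0.08,-1,-0.5],
    [-0.08,-1,-0.5],
    [-0.08,-1,-0.5],
    [-0.08,-1,-0.5],
    [-0.08,-1,-0.5],
    [-0.08,-1,-0.5],
  ],
  rotation=[
    [0,0,0],
    [0,0,0],
    [0,0,0],
    [0,0,0],
    [0,0,0],
    [0,0,0],
    [0,0,0],
    [0,0,0],
    [0,0,0],
    [0,0,0],
    [0,0,0],
    [0,0,0],
  ],
  grip=[-1,-1,-1,-1,-1,-1,-1,-1,-1,-1,-1,-1],
)

```text
time: 8.1
ee_pos: [0.4049, -0.2276, 0.1032]
tcp_rot: [179.9, 0.0, 75.0]
wrist_force: [-0.8, -0.1, -0.6]
opening: 0.0854
grasp_force: 0.0
```

Request:
carry_out(
  linear=[
    [0,-1,0],
    [0,-0.6,0],
    [0,0,0],
    [0,0,0],
  ],
  rotation=[
    [0,0,0],
    [0,0,0],
    [0,0,0],
    [0,0,0],
  ],
  grip=[-1,-1,-1,-1],
)

```text
time: 8.5
ee_pos: [0.4051, -0.2584, 0.1035]
tcp_rot: [179.9, 0.0, 75.0]
wrist_force: [-0.0, 0.4, -0.1]
opening: 0.0856
grasp_force: 0.0
```

```bash
cat > f2.py <<'E'
from h import *
import pickle,sys
o=bot.get_obs();m=bot.camera_model("wrist");im=bot.camera("wrist")
pickle.dump((o,m,im),open("w4.pkl","wb"));G=gradim(im)
print(o["time"],o["ee_pos"],o["tcp_rot"])
P,N=outline(.008,.0115,.015,[i*np.pi/3 for i in range(6)]);C,CN=circ(.020)
b=fit(lambda x,y,t:score(m,G,x,y,t,P,N,.034)+.7*score(m,G,x,y,0,C,CN,.034),(.4077,-.253,np.radians(2)),0,2.5)
print(b[0],b[1:3],np.degrees(b[3]))
g=lambda i:cv2.LUT(i,(np.linspace(0,1,256)**.6*255).astype(np.uint8))
a=rect(m,im,b[1:3],.034,.03,400)
cv2.imwrite("pics/w4.png",g(np.hstack([a,cv2.resize(im[:,70:490],(400,400))])))
E
python3 f2.py
```

```text
8.5 [ 0.40506123 -0.258445    0.10354756] [1.79948698e+02 5.40329266e-03 7.50208768e+01]
14.727249710664164 (np.float64(0.40709999999999996), np.float64(-0.25360000000000005)) 1.375
```

View pics/w4.png

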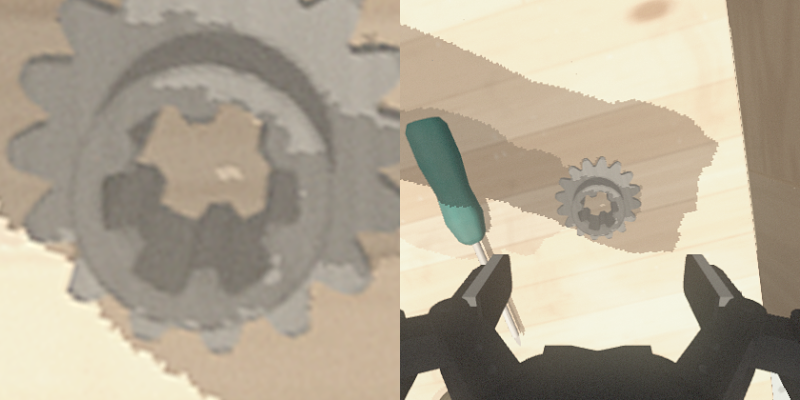

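The refit agrees: (0.4071,-0.2536), 1.4°. The hub is clear of the driver, so I'll descend and grasp.

Request:
carry_out(
  linear=[
    [0.1,0.24,-0.7],
    [0,0,-0.8],
    [0,0,-0.8],
    [0,0,-0.8],
    [0,0,-0.7],
    [0,0,-0.4],
    [0,0,-0.07],
    [0,0,0],
    [0,0,0],
  ],
  rotation=[
    [0,0,0],
    [0,0,0],
    [0,0,0],
    [0,0,0],
    [0,0,0],
    [0,0,0],
    [0,0,0],
    [0,0,0],
    [0,0,0],
  ],
  grip=[-1,-1,-1,-1,-1,-1,-1,-1,-1],
)

```text
time: 9.45
ee_pos: [0.4074, -0.254, 0.0186]
tcp_rot: [179.9, 0.0, 75.1]
wrist_force: [0.2, 0.2, -0.2]
opening: 0.0852
grasp_force: 0.0
```

Request:
carry_out(
  linear=[
    [0,0,0],
    [0,0,0],
    [0,0,0],
    [0,0,0],
    [0,0,0],
    [0,0,0],
    [0,0,0],
    [0,0,0],
  ],
  rotation=[
    [0,0,0],
    [0,0,0],
    [0,0,0],
    [0,0,0],
    [0,0,0],
    [0,0,0],
    [0,0,0],
    [0,0,0],
  ],
  grip=[-0.5,-0.2,0,0.3,0.6,1,1,1],
  grip_force=60,
)

```text
time: 10.25
ee_pos: [0.407, -0.2539, 0.0185]
tcp_rot: [179.9, 0.0, 75.0]
wrist_force: [-2.8, 1.3, 6.6]
opening: 0.0382
grasp_force: 60.8
```

Request:
carry_out(
  linear=[
    [0,0,0.5],
    [0,0,1],
    [0,0,1],
    [0,0,1],
    [0,0,1],
    [0,0,1],
    [0,0,1],
    [0,0,0],
    [0,0,0],
  ],
  rotation=[
    [0,0,0],
    [0,0,0],
    [0,0,0],
    [0,0,0],
    [0,0,0],
    [0,0,0],
    [0,0,0],
    [0,0,0],
    [0,0,0],
  ],
  grip=[1,1,1,1,1,1,1,1,1],
)

```text
time: 11.15
ee_pos: [0.4069, -0.2538, 0.1475]
tcp_rot: [180.0, 0.0, 75.1]
wrist_force: [0.8, -0.7, -5.0]
opening: 0.038
grasp_force: 61.3
```

```bash
cat > f3.py <<'E'
from h import *
import pickle,sys
o=bot.get_obs();m=bot.camera_model("wrist");im=bot.camera("wrist")
pickle.dump((o,m,im),open("w5.pkl","wb"));G=gradim(im);e=o["ee_pos"]
print(o["time"],e,o["tcp_rot"],o["wrist_force"],o["opening"])
P,N=outline(.008,.0115,.015,[i*np.pi/3 for i in range(6)]);z=e[2]+.0155
b=fit(lambda x,y,t:score(m,G,x,y,t,P,N,z),(e[0],e[1],np.radians(1.5+o["tcp_rot"][2]-75)),0,2.5)
print(b[0],b[1:3]-e[:2],np.degrees(b[3]))
g=lambda i:cv2.LUT(i,(np.linspace(0,1,256)**.6*255).astype(np.uint8))
cv2.imwrite("pics/w5.png",g(np.hstack([rect(m,im,e[:2],z,.03,400),cv2.resize(im[:,70:490],(400,400))])))
E
python3 f3.py
```

```text
11.15 [ 0.40694437 -0.25376411  0.14747702] [1.79965038e+02 1.32180665e-02 7.50558635e+01] [ 0.77122643 -0.65330665 -5.01943553] 0.03801299471097443
11.201679593619456 [0.0004 0.    ] 2.1808635346188368
```

View pics/w5.png

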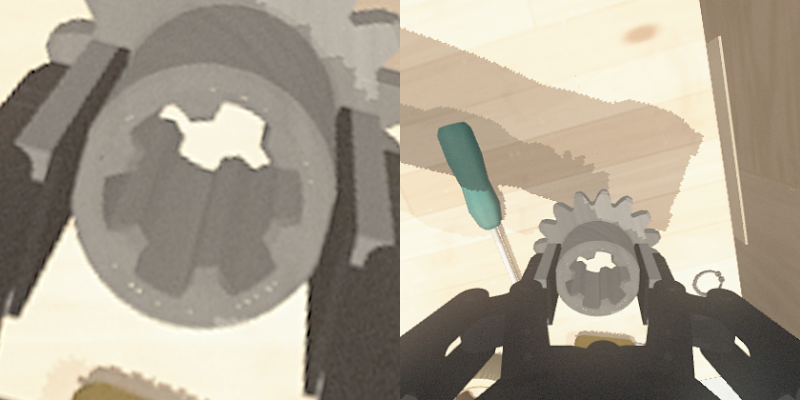

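The sprocket is held upright and its slots are visible. Its centre is within about 0.5 mm of the TCP, at angle 2.2° for yaw 75. Now I'll carry it over the shaft at yaw 60.2.

Request:
carry_out(
  linear=[
    [0.08,1,0.3],
    [0.08,1,0.3],
    [0.08,1,0.3],
    [0.08,1,0.3],
    [0.08,1,0.3],
    [0.08,1,0.3],
    [0.08,1,0.3],
    [0.08,1,0.1],
    [0.08,1,0],
    [0.08,1,0],
    [0.08,1,0],
    [0.08,1,0],
  ],
  rotation=[
    [0,0,-0.15],
    [0,0,-0.15],
    [0,0,-0.15],
    [0,0,-0.15],
    [0,0,-0.15],
    [0,0,-0.15],
    [0,0,-0.15],
    [0,0,-0.15],
    [0,0,-0.15],
    [0,0,-0.15],
    [0,0,-0.15],
    [0,0,-0.2],
  ],
  grip=[1,1,1,1,1,1,1,1,1,1,1,1],
)

```text
time: 12.4
ee_pos: [0.4256, -0.013, 0.1904]
tcp_rot: [-179.9, 0.1, 60.2]
wrist_force: [0.3, 0.4, -4.1]
opening: 0.0382
grasp_force: 61.2
```

Request:
carry_out(
  linear=[
    [0.08,1,0],
    [0.08,1,0],
    [0.08,1,0],
    [0.08,1,0],
    [0.08,1,0],
    [0.08,1,0],
    [0.08,1,0],
    [0.08,1,0],
    [0.08,1,0],
    [0.08,1,0],
    [0.08,1,0],
    [0.08,1,0],
  ],
  rotation=[
    [0,0,0],
    [0,0,0],
    [0,0,0],
    [0,0,0],
    [0,0,0],
    [0,0,0],
    [0,0,0],
    [0,0,0],
    [0,0,0],
    [0,0,0],
    [0,0,0],
    [0,0,0],
  ],
  grip=[1,1,1,1,1,1,1,1,1,1,1,1],
)

```text
time: 13.6
ee_pos: [0.4449, 0.2268, 0.1903]
tcp_rot: [-180.0, 0.1, 60.3]
wrist_force: [1.0, -0.5, -4.8]
opening: 0.0384
grasp_force: 61.2
```

Request:
carry_out(
  linear=[
    [0.06,1,0],
    [0.05,0.98,0],
    [0,0,0],
    [0,0,0],
    [0,0,0],
  ],
  rotation=[
    [0,0,0],
    [0,0,0],
    [0,0,0],
    [0,0,0],
    [0,0,0],
  ],
  grip=[1,1,1,1,1],
)

```text
time: 14.1
ee_pos: [0.4473, 0.2651, 0.1912]
tcp_rot: [180.0, 0.1, 60.2]
wrist_force: [-0.1, 0.6, -3.4]
opening: 0.0381
grasp_force: 61.2
```

```bash
python3 - <<'E'
from h import *
import pickle
o=bot.get_obs();print(o["time"],o["ee_pos"],o["tcp_rot"],o["q"].round(1),o["wrist_force"])
ims=[]
for n,w in(("side",80),("scene",60)):
    m=bot.camera_model(n);im=bot.camera(n);pickle.dump((o,m,im),open(n+"5.pkl","wb"))
    p=proj(m,[.4481,.266,.15])[0];c=crop(im,p[0],p[1],50,60,8)
    # expected projections of nose tip (red) and sprocket underside centre (blue)
    ims.append(c)
cv2.imwrite("pics/s5.png",np.hstack(ims))
E
```

```text
14.1 [0.44730333 0.26513446 0.19117786] [1.79988555e+02 9.24707164e-02 6.02403017e+01] [ 3.070e+01  2.000e-01 -2.000e-01  8.970e+01 -1.000e-01  1.504e+02] [-0.1263353   0.57145003 -3.40317408]
```

View pics/s5.png

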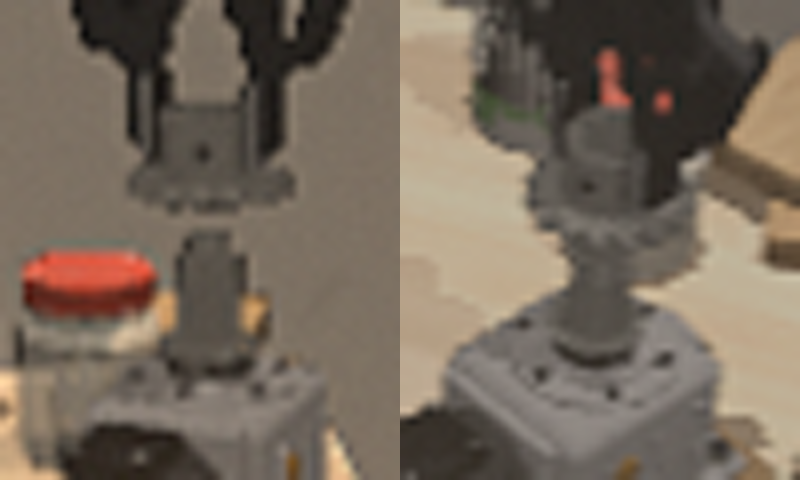

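Side view: plate centre at column 212, nose at 210, so they are aligned, and the scene view agrees. I'll lower it gently over the nose.

Request:
carry_out(
  linear=[
    [0.015,0.035,-0.3],
    [0,0,-0.3],
    [0,0,-0.15],
    [0,0,-0.1],
    [0,0,-0.1],
    [0,0,-0.05],
    [0,0,0],
  ],
  rotation=[
    [0,0,0],
    [0,0,0],
    [0,0,0],
    [0,0,0],
    [0,0,0],
    [0,0,0],
    [0,0,0],
  ],
  grip=[1,1,1,1,1,1,1],
)

```text
time: 14.9
ee_pos: [0.4478, 0.2665, 0.1718]
tcp_rot: [180.0, 0.0, 60.3]
wrist_force: [0.3, 0.2, -3.5]
opening: 0.0386
grasp_force: 61.2
```

Request:
carry_out(
  linear=[
    [0,0,-0.1],
    [0,0,-0.1],
    [0,0,-0.1],
    [0,0,0],
  ],
  rotation=[
    [0,0,0],
    [0,0,0],
    [0,0,0],
    [0,0,0],
  ],
  grip=[1,1,1,1],
)

```text
time: 15.3
ee_pos: [0.4477, 0.2664, 0.1655]
tcp_rot: [180.0, 0.0, 60.3]
wrist_force: [-0.1, 0.8, -4.4]
opening: 0.0384
grasp_force: 61.2
```

Request:
carry_out(
  linear=[
    [0,0,-0.08],
    [0,0,-0.05],
    [0,0,-0.05],
    [0,0,0],
  ],
  rotation=[
    [0,0,0],
    [0,0,0],
    [0,0,0],
    [0,0,0],
  ],
  grip=[1,1,1,1],
)

```text
time: 15.7
ee_pos: [0.4478, 0.2665, 0.1621]
tcp_rot: [180.0, 0.0, 60.3]
wrist_force: [0.3, 0.5, -3.6]
opening: 0.0387
grasp_force: 61.2
```

Request:
carry_out(
  linear=[
    [0,0,-0.1],
    [0,0,-0.1],
    [0,0,-0.1],
    [0,0,0],
  ],
  rotation=[
    [0,0,0],
    [0,0,0],
    [0,0,0],
    [0,0,0],
  ],
  grip=[1,1,1,1],
)

```text
time: 16.1
ee_pos: [0.4478, 0.2664, 0.1559]
tcp_rot: [180.0, 0.0, 60.3]
wrist_force: [0.1, 0.8, -3.4]
opening: 0.0382
grasp_force: 61.2
```

Request:
carry_out(
  linear=[
    [0,0,-0.1],
    [0,0,-0.15],
    [0,0,-0.15],
    [0,0,-0.1],
    [0,0,0],
  ],
  rotation=[
    [0,0,0],
    [0,0,0],
    [0,0,0],
    [0,0,0],
    [0,0,0],
  ],
  grip=[1,1,1,1,1],
)

```text
time: 16.6
ee_pos: [0.4477, 0.2664, 0.1458]
tcp_rot: [180.0, 0.0, 60.3]
wrist_force: [-0.1, -1.6, -3.9]
opening: 0.0381
grasp_force: 61.2
```

Meshed with no force. I'll go on down to just above the washer.

Request:
carry_out(
  linear=[
    [0,0,-0.2],
    [0,0,-0.2],
    [0,0,-0.2],
    [0,0,-0.15],
    [0,0,0],
  ],
  rotation=[
    [0,0,0],
    [0,0,0],
    [0,0,0],
    [0,0,0],
    [0,0,0],
  ],
  grip=[1,1,1,1,1],
)

```text
time: 17.1
ee_pos: [0.4477, 0.2664, 0.1306]
tcp_rot: [180.0, 0.1, 60.3]
wrist_force: [-0.4, -0.6, -4.4]
opening: 0.038
grasp_force: 61.2
```

Request:
carry_out(
  linear=[
    [0,0,-0.1],
    [0,0,-0.1],
    [0,0,-0.05],
    [0,0,0],
    [0,0,0],
  ],
  rotation=[
    [0,0,0],
    [0,0,0],
    [0,0,0],
    [0,0,0],
    [0,0,0],
  ],
  grip=[1,1,1,1,1],
  grip_force=90,
)

```text
time: 17.6
ee_pos: [0.4479, 0.2665, 0.1266]
tcp_rot: [179.9, 0.0, 60.3]
wrist_force: [-1.4, -3.8, 1.5]
opening: 0.0377
grasp_force: 91.3
```

Request:
carry_out(
  linear=[
    [0,0,-0.08],
    [0,0,-0.08],
    [0,0,-0.08],
    [0,0,-0.04],
    [0,0,0],
    [0,0,0],
    [0,0,0],
  ],
  rotation=[
    [0,0,0],
    [0,0,0],
    [0,0,0],
    [0,0,0],
    [0,0,0],
    [0,0,0],
    [0,0,0],
  ],
  grip=[1,1,1,1,1,1,1],
)

```text
time: 18.3
ee_pos: [0.4479, 0.2665, 0.1212]
tcp_rot: [179.9, -0.0, 60.3]
wrist_force: [-2.7, -4.2, 6.8]
opening: 0.0376
grasp_force: 91.9
```

```bash
python3 - <<'E'
from h import *
F=[]
for i in range(5):
    o=bot.get_obs();im=bot.camera("wrist");F.append(o["wrist_force"])
print(np.mean(F,0),o["ee_pos"],o["tcp_rot"],o["opening"],o["time"])
m=bot.camera_model("wrist");g=lambda i:cv2.LUT(i,(np.linspace(0,1,256)**.6*255).astype(np.uint8))
e=o["ee_pos"]
ms=bot.camera_model("side");ims=bot.camera("side");p=proj(ms,[.4481,.266,.12])[0]
cv2.imwrite("pics/f.png",np.hstack([g(rect(m,im,e[:2],e[2]+.0155,.03,400)),g(crop(ims,p[0],p[1],40,40,10))]))
E
```

```text
[-2.61902008 -4.07136931  6.58415051] [0.44792773 0.26647859 0.12121267] [ 1.79936952e+02 -6.15728968e-03  6.02562971e+01] 0.03710894294782596 18.5
```

View pics/f.png

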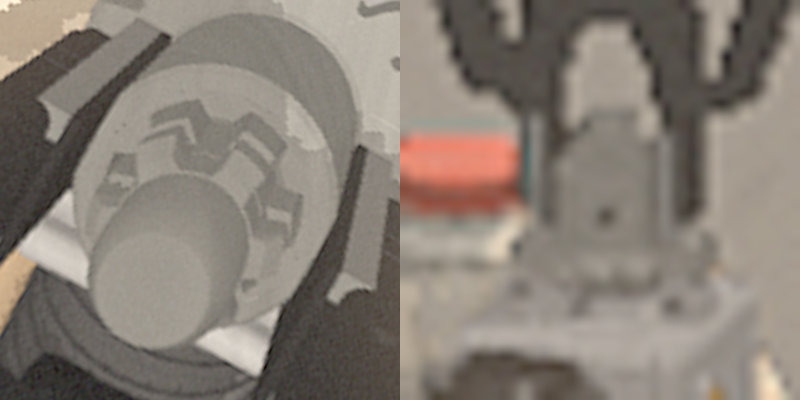

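The sprocket is meshed. The net spring force is about 10.5 N and the height matches, so the washer is roughly 6.4 mm down. The groove shows on the keys above the hub at about (175,130) and (260,150) in the left view, so I'm handing it in.

```bash
python3 -c "
from workcell import bot
print(bot.job_done());o=bot.get_obs();print(o['time'],o['ee_pos'],o['wrist_force'],o['grasp_force'])"
```

```text
the job is handed in; nothing more can be done
None
the job is handed in; nothing more can be done
```

The sprocket is meshed on the shaft and held about 6.4 mm down against the spring washer, with the circlip groove clear above the hub. I handed the job in at about 18.6 s; no verdict came back, and the washer depth is worked out from the push force and tool height.

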